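# Couple the trailer coupler to the tow ball it fits and latch it

## Robot

A 6-joint arm with a two-finger parallel gripper is mounted at the origin on the work surface. World frame = base frame: x ahead of the robot, y to its left, z up, the work surface at z = 0. Lengths are in m, angles in rad, forces in N, time in s.
With the tool pointing down it reaches from about 0.3 to 0.775 m from the base axis. Payload 14.6 kg.
Tool frame: the origin (TCP) lies at the very end of the fingers, on their centre line; the grasp point (between the pads) lies 19 mm behind it; y points along the fingers, x is the direction in which the jaws open and shut, and the axes are right-handed (so a half turn about y gives the same grasp; the last joint's range is limited). The gripper opens to 94 mm and grips with 3 to 60 N. Pads are 16 mm wide; open, the fingers measure 119 mm over their backs; the gripper's body (75 mm by 177 mm) begins 78 mm behind the grasp point.
Start: joints at [1.25, 0.3, 1.521, -0, 1.321, -0.067], TCP at [0.138, 0.532, 0.205] pointing down, gripper open.
Joint ranges: [-3.03, 3.03], [-0.79, 2.21], [0.23, 2.52], [-1.04, 4.18], [0, 3.07], [-2.55, 2.55]. Speed limits (rad/s): [2.22, 2.22, 2.57, 3.14, 3.14, 3.14].

## Interface

Orientations are given as [roll, pitch, yaw] about the fixed x, y, z axes, in that order (R = Rz(yaw) Ry(pitch) Rx(roll)).
In Python, from station import get_obs, cams, hand_in gives the robot as it stands. The module is installed in compiled form; this text tells all that it offers.
- The arm moves only by the tool step_arm, never from a script. Its argument "plan" is a list of rows, each an object with "grip": the closure, from -1 (fully open) to 1 (shut), so that 0 is half open; "slide": the shift along the tool's x, y, z in m, a list of three; "spin": the turn about the tool's y in degrees. A call has 1 to 20 rows; each row shifts and turns the commanded pose from where the row before left it, along the tool's axes as they then stand; what a row does not reach is not made up. A row lasts 1/12 s, in which the tool goes at most 41.7 mm and 7.16 degrees, less where a joint would pass 70% of its speed; a pose out of reach is approached as far as the arm can. A call is refused whole if a number of a shift passes 0.0417 or a number of a turn 7.16, either way. A call with a gripper value outside its range is refused whole. The fingers move at their own pace and stop on an object; "force" is the grip in N (left out, the last holds). Time passes only in rows, so rows that do not move let the fingers close. It gives the time, the measured TCP pose, the force and the opening at its end, in the units of the state.
- get_obs(): the state, without advancing time (a new reading comes with each control period).
- cams.camera(name): name is "scene" or "top"; returns the picture (420x560x3 uint8, blue, green, red); there is no depth.
- cams.calibration(name): a dict with "K" (3x3 intrinsics, pixels), "T" (4x4, takes a point from camera to world coordinates). Camera axes: x right, y up, looking along -z (the intrinsics and any distortion apply to the point x, -y, -z); pixel columns grow to the right and rows downward; lengths in m; the calibration is good to about 2 mm. A picture is of the moment at which its call begins. calibration takes no time and is no camera call.
- hand_in(): hands the job in, once; it reports no verdict.
The state is a dict: "time_s": time; "qpos": joint angles; "joint_vel": joint speeds; "tau": joint torques, N m; "ee_pos": TCP position; "eef_rot": TCP orientation; "force": force on the tool from outside, world axes, zero at the start; "moment": the same for the moment, N m; "grip_width": finger opening in m.
Only numpy, scipy, OpenCV 4.12 (cv2) and the standard library are available. Lean on these libraries where they do the work, as an engineer would, in place of code of your own. Each camera call takes 0.05 s, during which the arm holds its last target.

## Task

Couple the loose trailer coupler to the tow ball it fits, the smaller of the two on the display rack: lower it over the ball, without dropping it, until it sits fully home with its tube tail on the timber rest, and only then press its latch lever fully down so that the jaw closes under the ball. Work by feel with a light hand: if the coupler or the lever stops short, shift the coupler and try again, never force it. Leave it level, latched and let go, with the other goods on the table where they were.

Things in the scene. Friction and masses are not known exactly. Their poses are not given: they have to be found in the camera images.
- coupler: loose trailer coupler, plain cast alloy on a stub of grey 50 x 30 mm tube; 200 mm long, 59 wide, about 0.87 kg (+-20 %). Origin: on its underside, straight below the socket centre. x = to the rounded nose (ends at +30 mm), z = up. Tail tube x = -72 to -170 mm; underside of head and tube at z = 0. Dome over the socket up to z = 54 mm, flat back at z = 41 mm behind it. Centre of mass x = -30 mm
- cheeks (a point): grip point on the coupler at (-20, 0, 24) mm in its frame, axes like the coupler's: midway between its two flat upright cheeks, outer faces at y = +-29.5 mm, which run from x = -85 to 0 and z = 0 to 38 mm of the coupler's frame and can be gripped across. The raised lever leans away over the tail
- socket (a point): centre of the socket in the head, where the ball's centre belongs; at (0, 0, 24) mm in the coupler's frame, axes alike. Open below, hidden from above. From here: side walls y = +-26.3 mm, front wall x = +26.3, crown z = +25.3 (comes to rest on the ball's top). Ball room to the rear: its centre can lie up to 13 mm behind this point, until it meets the front edge of the flat back
- lip_edge (a point): edge of the lip turned in under the nose, 16 mm ahead of the socket centre and 22 mm below it; 26 mm wide, 4 mm thick. It blocks a 50 mm ball straight below the socket; forcing it past takes over 20 N. Lower the coupler with its socket 9 to 13 mm forward (nose side) of the ball; once down on the crown, draw it back tailwards, by feel, until the nose meets the ball: the lip is then under the ball
- lever (a joint): latch lever on the coupler's back, on a cross pin at x = -38, z = 46 mm of the coupler's frame. 0 = up (open), leaning to the tail 50 degrees above level; 0.87 rad = down, level (stop). Starts at 0 to 0.25. Steel, 22 mm wide, 105 long. Stiff pivot (0.45 N m), stays where left. Its jaw swings forward under the ball's rear; if the ball is not fully home the jaw strikes it and the lever stops short
- lever_pad (a point): pressing point on the lever's upper face, 80 mm from its pin; follows an arc down and tailwards as the lever goes down, ending at (-118, 0, 52) mm in the coupler's frame. Pressing straight down takes about 9 N when up, 6 N when down, more as the jaw tightens. Come to its face from above on the nose side: fingers landing on the raised end shove the coupler forward. Site axes turn with the lever: use its position only
- rack: display rack, fixed: plank 235 x 270 x 18 mm with a dark steel channel rail across it (80 mm wide, top at z = 68 mm) that carries two steel tow balls 136 mm apart, either one on either side. Origin: on the table under the rail's middle. x = away from the timber rest, y = along the rail. The coupler goes on with its nose towards +x and its tail across the rest
- rest_top (a point): middle of the top of the rack's timber rest, 129 mm from the rail's middle towards -x of the rack, 88 mm above the table; the timber is 38 mm thick and 250 mm long, parallel to the rail. With the tail on it the coupler is level when the socket is home on the ball
- ball50_center (a point): centre of the smaller tow ball, 50 mm across, that the coupler fits; 112 mm above the table, on a neck 27 mm across over a flange 48 mm across whose top is 36 mm below this point
- ball50: the smaller tow ball with its neck and flange, fixed on the rail; origin under the flange, on the rail's top, 68 mm above the table; z up
- ball60_center (a point): centre of the larger tow ball, 60 mm across, 117 mm above the table; too big for the socket
- hitch_pin: bent steel receiver pin, 16 mm thick, 120 mm long, lying on the rack's plank between rail and rest
- spanner: steel combination spanner, 200 mm, lying flat
- oil_filter: white oil filter, 76 mm across, 88 mm tall, upright
- piston: alloy piston, 86 mm across, 60 mm high, upright
- plug_carton: closed cardboard carton with a strip of tape, 110 x 65 x 90 mm
Not all that is in view belongs to the job. Leave any pink or turquoise look-alike of the coupler alone.

How it is judged:
By the outcome, as a careful person would: the job done as asked, in the order asked, and still so for the second after the job is handed in, with the robot touching nothing.
It also fails if it takes over 59 s, if anything falls off the work surface, if the arm or the gripper's body presses on something with over 40 N, if the wrist force passes 120 N, or if a joint passes its speed limit or range.

## Working session

There is one attempt and no reset: what is moved stays moved. The work goes in short steps, Python scripts to look and compute and a tool call to move; the robot and the scene stay as the last step left them, time stands still between calls to the robot, and variables do not carry over. Pictures are saved under pics/ and viewed, and the job is handed in when it is done.

Besides the shell and the picture viewer there is one more tool, called after "Call:" as a command line: name --argument value ..., lists and objects as JSON in quotes. step_arm: Moves the arm, as the interface text tells. Its arguments: {"type":"object","properties":{"plan":{"type":"array","items":{"type":"object","properties":{"grip":{"type":"number"},"slide":{"type":"array","items":{"type":"number"}},"spin":{"type":"number"}}}},"force":{"type":"number"}},"required":["plan"]}

```bash
mkdir -p pics; python3 - <<'E'
from station import get_obs, cams
import cv2
print(get_obs())
for n in ("scene","top"):
    im=cams.camera(n); cv2.imwrite(f"pics/{n}0.png",im)
    c=cams.calibration(n); print(n,c)
E
```

```text
{'time_s': 0.0, 'qpos': array([ 1.25039826e+00,  3.00458731e-01,  1.52160673e+00,  2.11420240e-05,
        1.32065418e+00, -6.65929323e-02]), 'joint_vel': array([-0.0014401 , -0.00169802,  0.00088005,  0.00171843,  0.00014654,
        0.00010308]), 'tau': array([ 2.58865388e-03, -5.31803906e+01, -3.52734590e+01,  7.09072687e-02,
        2.44325126e-02, -9.84726557e-05]), 'ee_pos': array([0.13801026, 0.53213355, 0.20488226]), 'eef_rot': array([-1.57070090e+00,  1.12311955e-03,  1.31698600e+00]), 'force': array([-0.23964853,  0.01865504, -0.58139223]), 'moment': array([ 0.0450842 , -0.02234877,  0.00689684]), 'grip_width': 0.09380412387602895}
scene {'K': array([[459.12170808,   0.        , 277.34510839],
       [  0.        , 459.12170808, 212.47980295],
       [  0.        ,   0.        ,   1.        ]]), 'T': array([[ 0.47167966, -0.74195127,  0.4764731 ,  1.11580399],
       [ 0.88173906,  0.4013987 , -0.24782113, -0.30934671],
       [-0.00738448,  0.53701712,  0.84353902,  1.1510884 ],
       [ 0.        ,  0.        ,  0.        ,  1.        ]])}
top {'K': array([[428.94095416,   0.        , 276.31393602],
       [  0.        , 428.94095416, 214.24075506],
       [  0.        ,   0.        ,   1.        ]]), 'T': array([[-0.01984061,  0.97426627, -0.22452525,  0.28252969],
       [-0.99978386, -0.02072884, -0.00159933,  0.00338855],
       [-0.00621232,  0.22444499,  0.97446696,  1.11325813],
       [ 0.        ,  0.        ,  0.        ,  1.        ]])}
```

View pics/scene0.png

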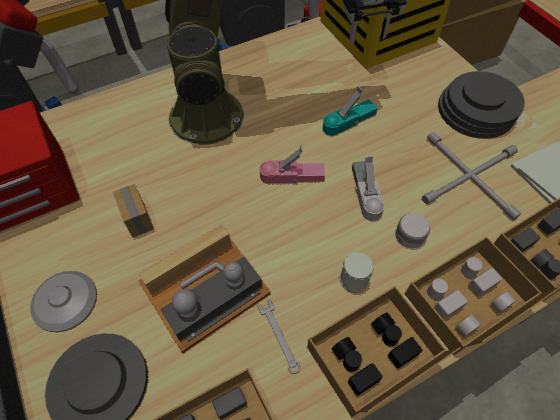

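View pics/top0.png

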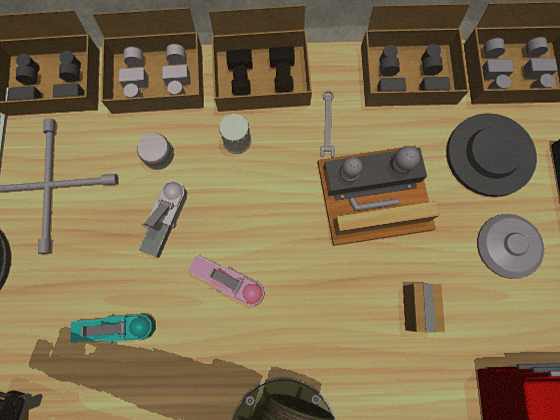

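The plain coupler is at scene (368,188) and top (163,218). The rack is at scene (205,290) and top (378,190). The smaller ball is at top (352,168), the nearer one to the coupler. Next I'll enlarge both areas.

```bash
python3 - <<'E'
import cv2
s=cv2.imread("pics/scene0.png");t=cv2.imread("pics/top0.png")
def c(im,x,y,w,h,k,n): cv2.imwrite(n,cv2.resize(im[y:y+h,x:x+w],None,fx=k,fy=k,interpolation=cv2.INTER_CUBIC))
c(s,330,140,80,90,6,"pics/sc.png"); c(t,125,165,80,100,6,"pics/tc.png")
c(s,130,220,150,130,5,"pics/sr.png"); c(t,305,130,150,120,5,"pics/tr.png")
E
```

```text
(no output)
```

View pics/sc.png

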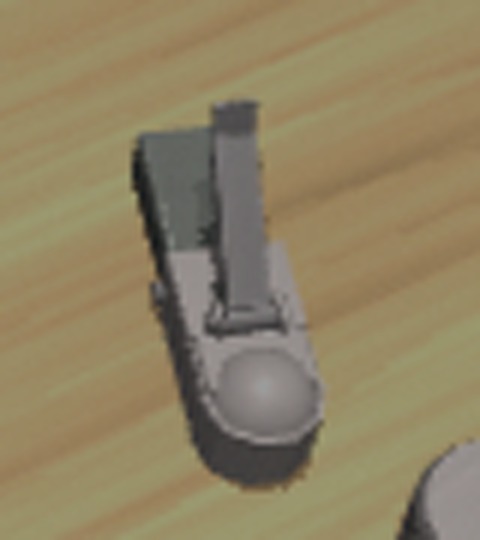

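View pics/tc.png

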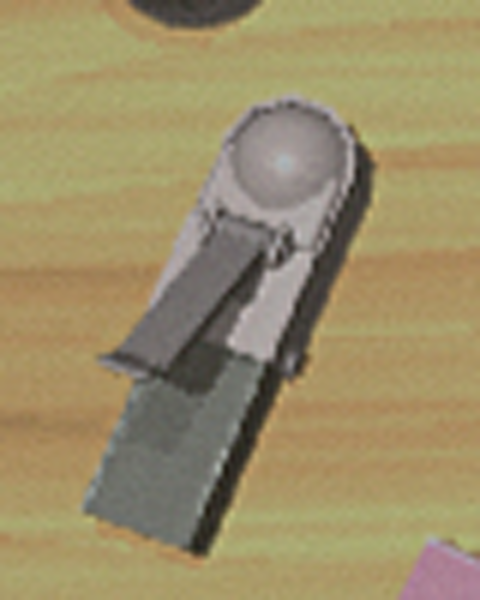

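View pics/sr.png

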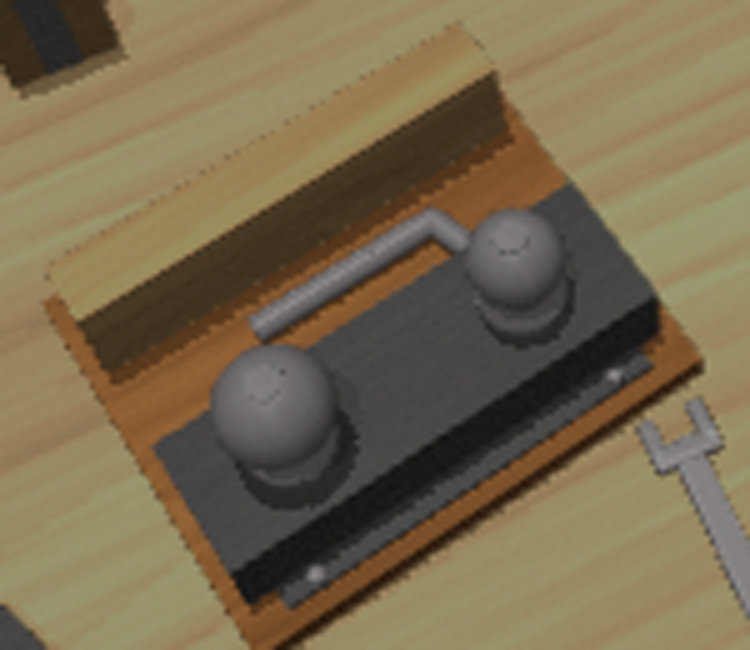

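View pics/tr.png

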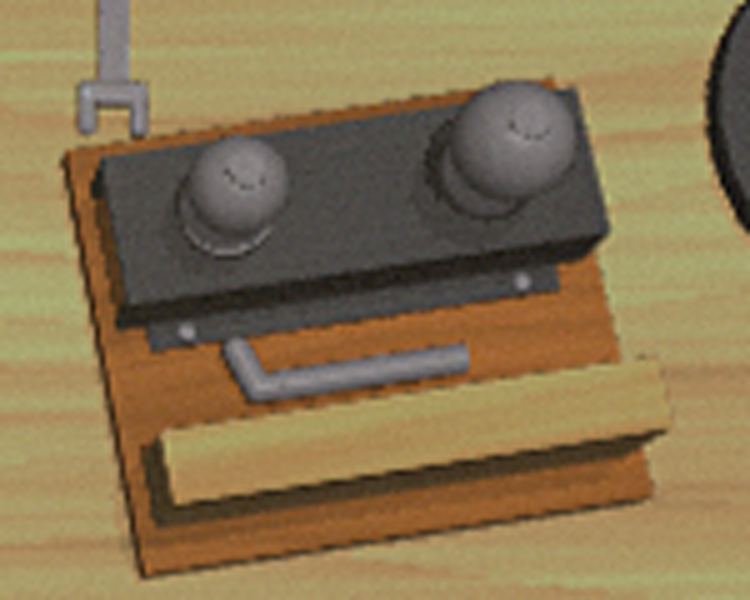

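```bash
cat > h.py <<'E'
import numpy as np, cv2
from scipy.optimize import least_squares
from station import get_obs, cams
C={n:cams.calibration(n) for n in("scene","top")}
def proj(n,P):
    P=np.atleast_2d(P).astype(float);c=C[n];T=c["T"]
    p=(P-T[:3,3])@T[:3,:3]; p=p*[1,-1,-1]
    q=p@c["K"].T; return q[:,:2]/q[:,2:]
def tri(d):
    f=lambda X:np.concatenate([proj(n,X)[0]-uv for n,uv in d.items()])
    r=least_squares(f,[.5,0,.1]); return r.x,np.abs(r.fun).max()
def pose(x,y,yaw,P,z=0):
    P=np.atleast_2d(P).astype(float); c,s=np.cos(yaw),np.sin(yaw)
    return P@np.array([[c,s,0],[-s,c,0],[0,0,1]])+[x,y,z]
def px(x,y,ox,oy,k): return np.array([ox+(x+.5)/k-.5,oy+(y+.5)/k-.5])
E
python3 - <<'E'
from h import *
S=lambda x,y:px(x,y,130,220,5); T=lambda x,y:px(x,y,305,130,5)
b50,e=tri(dict(scene=S(515,259),top=T(238,186)));print("b50",b50,e)
b60,e=tri(dict(scene=S(274,406),top=T(514,141)));print("b60",b60,e,np.linalg.norm(b50-b60))
# rest ends top corners: A right-front etc
for n,s,t in [("restL near(robot) corner... +y",(47,275),(660,435)),]: pass
c1=tri(dict(scene=S(80,318),top=T(658,360)));print("rest +y far",c1)
c2=tri(dict(scene=S(497,72),top=T(163,432)));print("rest -y far",c2)
c3=tri(dict(scene=S(460,25),top=T(177,503)));print("rest -y near",c3)
c4=tri(dict(scene=S(47,270),top=T(668,430)));print("rest +y near",c4)
d=b60-b50;print("rail yaw",np.degrees(np.arctan2(d[1],d[0]))-90)
d=c1[0]-c2[0];print("rest yaw",np.degrees(np.arctan2(d[1],d[0])))
# coupler
s=lambda x,y:px(x,y,330,140,6); t=lambda x,y:px(x,y,125,165,6)
print("dome",tri(dict(scene=s(267,392),top=t(289,158))))
print("tail -y",tri(dict(scene=s(140,135),top=t(193,553))))
obs=[("top",t(85,512),(-.17,.025,.03)),("top",t(193,553),(-.17,-.025,.03)),("scene",s(140,135),(-.17,-.025,.03)),
("top",t(289,162),(0,0,.042)),("scene",s(267,392),(0,0,.044))]
f=lambda p:np.concatenate([proj(n,pose(*p,P))[0]-uv for n,uv,P in obs])
r=least_squares(f,[.6,.2,-.4]);print(r.x,np.degrees(r.x[2]),r.fun.round(2))
E
```

```text
b50 [ 0.62882644 -0.18358891  0.11188199] 0.021890703106549836
b60 [ 0.64683045 -0.3183446   0.1186401 ] 0.17748661246929487 0.13612094895419674
rest +y far (array([ 0.54275091, -0.38785499,  0.0882455 ]), np.float64(0.6548202909906706))
rest -y far (array([ 0.51207404, -0.14329029,  0.08549954]), np.float64(0.4511510795980769))
rest -y near (array([ 0.47631263, -0.1484199 ,  0.08603477]), np.float64(0.35241985392204356))
rest +y near (array([ 0.50787646, -0.39256769,  0.08339467]), np.float64(0.08327931930699606))
rail yaw -172.3900746754775
rest yaw -82.8504687602555
dome (array([0.59829304, 0.27445996, 0.03984586]), np.float64(0.3716965392380871))
tail -y (array([0.42881697, 0.31294057, 0.02765722]), np.float64(0.7370449366468392))
[ 0.59689675  0.27379255 -0.36723773] -21.041171766803828 [-0.26 -0.34 -0.26 -0.54 -0.95  0.02 -0.28 -0.52 -0.6  -0.94]
```

```bash
cat >> h.py <<'E'
def need(target,yaw_deg,yaw_now=None):
    o=get_obs();R=o["eef_rot"];y=R[2] if yaw_now is None else np.radians(yaw_now)
    d=np.array(target)-o["ee_pos"]
    t=[d[0]*np.cos(y)+d[1]*np.sin(y),-d[2],-d[0]*np.sin(y)+d[1]*np.cos(y)]
    print("t",round(o["time_s"],2),"pos",o["ee_pos"].round(4),"rpy",np.degrees(R).round(2),"F",o["force"].round(1),"w",round(o["grip_width"],4))
    print("slide total mm",(np.array(t)*1e3).round(1),"spin",round(np.degrees(y)-yaw_deg,2))
E
python3 -c "
from h import *
need([.579,.2815,.14],69,69)
from h import *"
```

```text
t 0.1 pos [0.138  0.5322 0.2049] rpy [-9.000e+01  6.000e-02  7.546e+01] F [-0.8 -0.   0. ] w 0.0939
slide total mm [ -76.    64.9 -501.5] spin 0.0
```

Call:
step_arm --plan '[{"grip": -1, "slide": [0, 0, 0], "spin": 6.4}]' --force 25

```text
time_s: 0.18
ee_pos: [0.138, 0.5322, 0.2051]
eef_rot: [-1.571, 0.001, 1.207]
force: [0.2, -0.4, 0.6]
grip_width: 0.0938
```

Call:
step_arm --plan '[{"grip": -1, "slide": [-0.0047, 0, -0.0313], "spin": 0}, {"grip": -1, "slide": [-0.0047, 0, -0.0313], "spin": 0}, {"grip": -1, "slide": [-0.0047, 0, -0.0313], "spin": 0}, {"grip": -1, "slide": [-0.0047, 0, -0.0313], "spin": 0}, {"grip": -1, "slide": [-0.0047, 0, -0.0313], "spin": 0}, {"grip": -1, "slide": [-0.0047, 0, -0.0313], "spin": 0}, {"grip": -1, "slide": [-0.0047, 0, -0.0313], "spin": 0}, {"grip": -1, "slide": [-0.0047, 0, -0.0313], "spin": 0}, {"grip": -1, "slide": [-0.0047, 0, -0.0313], "spin": 0}, {"grip": -1, "slide": [-0.0047, 0, -0.0313], "spin": 0}, {"grip": -1, "slide": [-0.0047, 0, -0.0313], "spin": 0}, {"grip": -1, "slide": [-0.0047, 0, -0.0313], "spin": 0}, {"grip": -1, "slide": [-0.0047, 0, -0.0313], "spin": 0}, {"grip": -1, "slide": [-0.0047, 0, -0.0313], "spin": 0}, {"grip": -1, "slide": [-0.0047, 0, -0.0313], "spin": 0}, {"grip": -1, "slide": [-0.0047, 0, -0.0313], "spin": 0}, {"grip": -1, "slide": [0, 0.01, 0], "spin": 0}, {"grip": -1, "slide": [0, 0.01, 0], "spin": 0}, {"grip": -1, "slide": [0, 0, 0], "spin": 0}]'

```text
time_s: 1.77
ee_pos: [0.5776, 0.283, 0.1824]
eef_rot: [-1.567, 0.003, 1.205]
force: [0.2, -0.0, -0.5]
grip_width: 0.0938
```

```bash
python3 -c "
from h import *
need([.579,.2815,.005],69)
cv2.imwrite('pics/t1.png',cv2.resize(cams.camera('top')[100:300,80:330],None,fx=3,fy=3,interpolation=cv2.INTER_CUBIC))"
```

```text
t 1.77 pos [0.5776 0.283  0.1824] rpy [-89.81   0.17  69.06] F [ 0.2 -0.  -0.5] w 0.0938
slide total mm [ -0.9 177.4  -1.8] spin 0.06
```

View pics/t1.png

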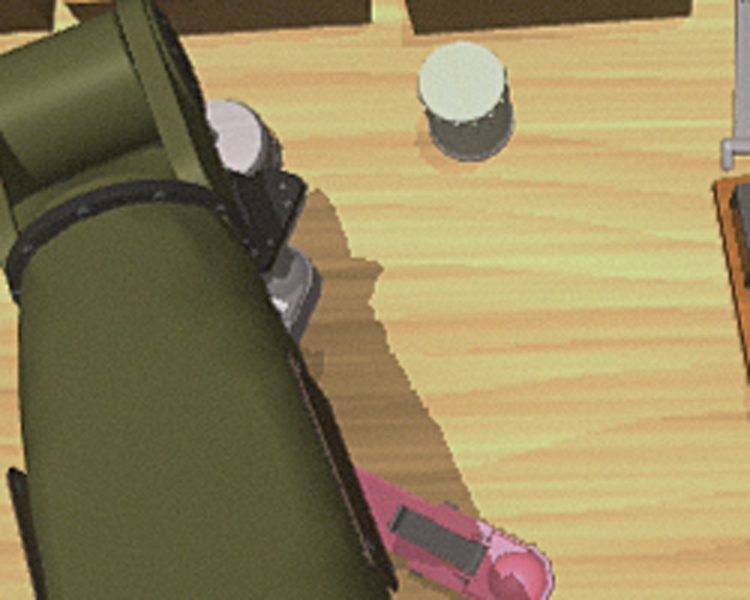

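The top view is blocked by the arm and the gripper is aligned over the coupler. I'll descend.

Call:
step_arm --plan '[{"grip": -1, "slide": [-0.0009, 0.025, -0.0018], "spin": 0}, {"grip": -1, "slide": [0, 0.025, 0], "spin": 0}, {"grip": -1, "slide": [0, 0.025, 0], "spin": 0}, {"grip": -1, "slide": [0, 0.025, 0], "spin": 0}, {"grip": -1, "slide": [0, 0.025, 0], "spin": 0}, {"grip": -1, "slide": [0, 0.02, 0], "spin": 0}, {"grip": -1, "slide": [0, 0.014, 0], "spin": 0}, {"grip": -1, "slide": [0, 0.01, 0], "spin": 0}, {"grip": -1, "slide": [0, 0.005, 0], "spin": 0}, {"grip": -1, "slide": [0, 0, 0], "spin": 0}]'

```text
time_s: 2.65
ee_pos: [0.58, 0.2819, 0.0112]
eef_rot: [-1.57, 0.0, 1.206]
force: [-0.3, 0.5, -0.0]
grip_width: 0.0939
```

```bash
python3 -c "
from h import *
need([.579,.2815,.005],69)
cv2.imwrite('pics/s2.png',cv2.resize(cams.camera('scene')[80:280,270:470],None,fx=3,fy=3,interpolation=cv2.INTER_CUBIC))"
```

```text
t 2.65 pos [0.58   0.2819 0.0112] rpy [-8.998e+01  2.000e-02  6.908e+01] F [-0.3  0.5 -0. ] w 0.0939
slide total mm [-0.7  6.2  0.8] spin 0.08
```

View pics/s2.png

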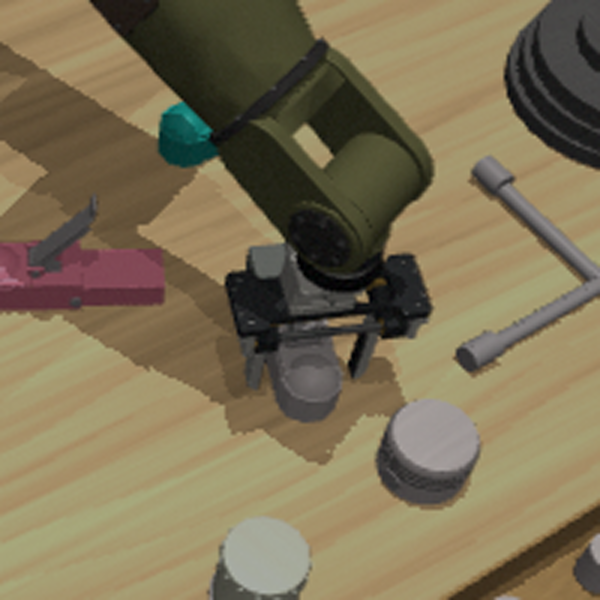

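Call:
step_arm --plan '[{"grip": -1, "slide": [0, 0.006, 0], "spin": 0}, {"grip": 0.1, "slide": [0, 0, 0], "spin": 0}, {"grip": 1, "slide": [0, 0, 0], "spin": 0}, {"grip": 1, "slide": [0, 0, 0], "spin": 0}, {"grip": 1, "slide": [0, 0, 0], "spin": 0}, {"grip": 1, "slide": [0, 0, 0], "spin": 0}, {"grip": 1, "slide": [0, 0, 0], "spin": 0}, {"grip": 1, "slide": [0, 0, 0], "spin": 0}]' --force 30

```text
time_s: 3.37
ee_pos: [0.5804, 0.2817, 0.0056]
eef_rot: [-1.571, -0.0, 1.205]
force: [0.0, 0.5, 1.5]
grip_width: 0.0587
```

Call:
step_arm --plan '[{"grip": 1, "slide": [0, -0.004, 0], "spin": 0}, {"grip": 1, "slide": [0, -0.008, 0], "spin": 0}, {"grip": 1, "slide": [0, -0.012, 0], "spin": 0}, {"grip": 1, "slide": [0, -0.018, 0], "spin": 0}, {"grip": 1, "slide": [0, -0.022, 0], "spin": 0}, {"grip": 1, "slide": [0, -0.022, 0], "spin": 0}, {"grip": 1, "slide": [0, -0.022, 0], "spin": 0}, {"grip": 1, "slide": [0, -0.022, 0], "spin": 0}, {"grip": 1, "slide": [0, -0.022, 0], "spin": 0}, {"grip": 1, "slide": [0, -0.018, 0], "spin": 0}, {"grip": 1, "slide": [0, -0.012, 0], "spin": 0}, {"grip": 1, "slide": [0, -0.006, 0], "spin": 0}, {"grip": 1, "slide": [0, 0, 0], "spin": 0}]'

```text
time_s: 4.45
ee_pos: [0.5805, 0.2817, 0.1948]
eef_rot: [-1.572, -0.001, 1.205]
force: [0.1, -0.9, -8.2]
grip_width: 0.0588
```

```bash
python3 -c "
from h import *
need([.6209,-.1846,.194],97.5)
need([.6209,-.1846,.194],97.5,97.5)"
```

```text
t 4.45 pos [0.5805 0.2817 0.1948] rpy [-9.007e+01 -6.000e-02  6.906e+01] F [ 0.1 -0.9 -8.2] w 0.0588
slide total mm [-421.1    0.8 -204.4] spin -28.44
t 4.45 pos [0.5805 0.2817 0.1948] rpy [-9.007e+01 -6.000e-02  6.906e+01] F [ 0.1 -0.9 -8.2] w 0.0588
slide total mm [-467.6    0.8   20.8] spin 0.0
```

Call:
step_arm --plan '[{"grip": 1, "slide": [0, 0, 0], "spin": -4.74}, {"grip": 1, "slide": [0, 0, 0], "spin": -4.74}, {"grip": 1, "slide": [0, 0, 0], "spin": -4.74}, {"grip": 1, "slide": [0, 0, 0], "spin": -4.74}, {"grip": 1, "slide": [0, 0, 0], "spin": -4.74}, {"grip": 1, "slide": [0, 0, 0], "spin": -4.74}, {"grip": 1, "slide": [-0.015, 0, 0.0013], "spin": 0}, {"grip": 1, "slide": [-0.03, 0, 0.0013], "spin": 0}, {"grip": 1, "slide": [-0.038, 0, 0.0013], "spin": 0}, {"grip": 1, "slide": [-0.038, 0, 0.0013], "spin": 0}, {"grip": 1, "slide": [-0.038, 0, 0.0013], "spin": 0}, {"grip": 1, "slide": [-0.038, 0, 0.0013], "spin": 0}, {"grip": 1, "slide": [-0.038, 0, 0.0013], "spin": 0}, {"grip": 1, "slide": [-0.038, 0, 0.0013], "spin": 0}, {"grip": 1, "slide": [-0.038, 0, 0.0013], "spin": 0}, {"grip": 1, "slide": [-0.038, 0, 0.0013], "spin": 0}, {"grip": 1, "slide": [-0.038, 0, 0.0013], "spin": 0}, {"grip": 1, "slide": [-0.038, 0, 0.0013], "spin": 0}, {"grip": 1, "slide": [-0.038, 0, 0.0013], "spin": 0}]'

```text
time_s: 6.03
ee_pos: [0.6231, -0.1817, 0.1922]
eef_rot: [-1.569, -0.001, 1.7]
force: [0.9, -0.1, -8.8]
grip_width: 0.059
```

Call:
step_arm --plan '[{"grip": 1, "slide": [-0.005, 0, 0.002], "spin": 0}, {"grip": 1, "slide": [0, 0, 0], "spin": 0}, {"grip": 1, "slide": [0, 0, 0], "spin": 0}]'

```text
time_s: 6.28
ee_pos: [0.622, -0.1852, 0.1922]
eef_rot: [-1.569, -0.001, 1.7]
force: [0.1, 0.5, -7.5]
grip_width: 0.0586
```

```bash
python3 -c "
from h import *
need([.6209,-.1846,.194],97.5)
a=cams.camera('top');b=cams.camera('scene');cv2.imwrite('pics/t3.png',a);cv2.imwrite('pics/s3.png',b)
cv2.imwrite('pics/t3c.png',cv2.resize(a[110:280,270:450],None,fx=4,fy=3.5*4/3.5,interpolation=cv2.INTER_CUBIC)[:600])
cv2.imwrite('pics/s3c.png',cv2.resize(b[180:330,130:310],None,fx=4,fy=4,interpolation=cv2.INTER_CUBIC))"
```

```text
t 6.28 pos [ 0.622  -0.1852  0.1922] rpy [-8.990e+01 -7.000e-02  9.739e+01] F [ 0.1  0.5 -7.5] w 0.0586
slide total mm [ 0.7 -1.8  1. ] spin -0.11
```

View pics/t3c.png

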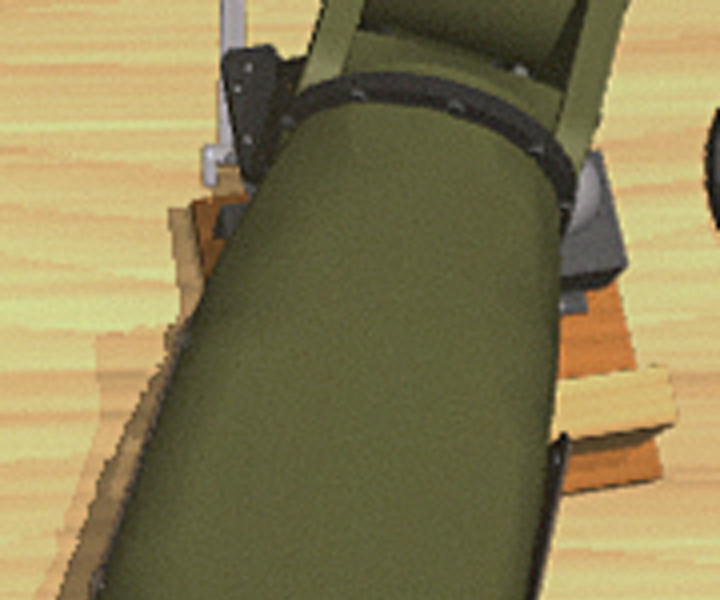

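View pics/s3c.png

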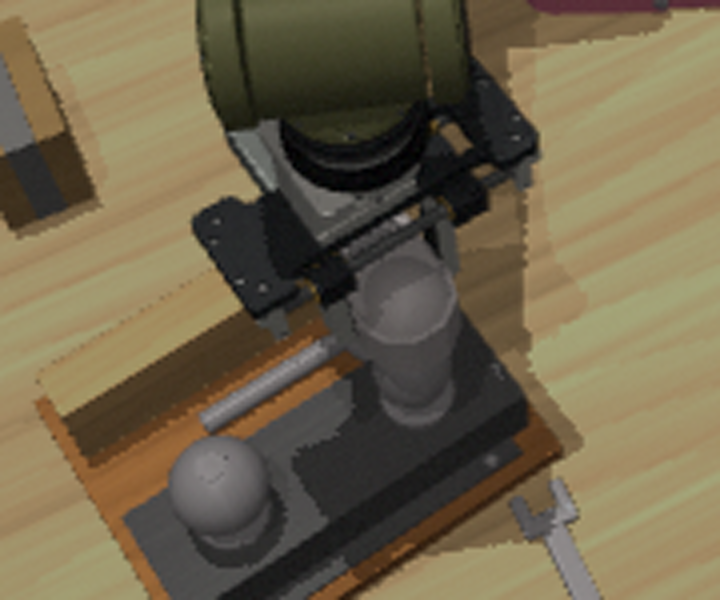

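```bash
python3 -c "
from h import *
from scipy.optimize import fsolve
def ray(uv,z): return fsolve(lambda q:proj('scene',[q[0],q[1],z])[0]-uv,[.6,0])
b0=np.array([.6288,-.1836]);u=np.array([np.cos(.131),np.sin(.131)]);v=np.array([-u[1],u[0]])
d0=ray(px(267,392,330,140,6),.043); d1=ray(px(407,300,130,180,4),.043+.1867)
g=np.radians(-20.9);e=np.array([np.cos(g),np.sin(g)]);f=np.array([-e[1],e[0]])
r=d0-[.5804,.2817];print('grasp: socket rel TCP along,lat',r@e*1e3,r@f*1e3,d0)
r=d1-[.622,-.1852];print('now: rel TCP',r@u*1e3,r@v*1e3); r=d1-b0;print('rel ball',r@u*1e3,r@v*1e3)
"
```

```text
grasp: socket rel TCP along,lat 21.010080997322124 -0.24765909551940565 [0.59993936 0.27397354]
now: rel TCP 23.38768695871849 -0.48778876162311596
rel ball 16.436949941541226 -1.1858252349123248
```

Call:
step_arm --plan '[{"grip": 1, "slide": [0.0008, 0.008, 0.0025], "spin": 0}, {"grip": 1, "slide": [0, 0.014, 0], "spin": 0}, {"grip": 1, "slide": [0, 0.014, 0], "spin": 0}, {"grip": 1, "slide": [0, 0.009, 0], "spin": 0}, {"grip": 1, "slide": [0, 0.003, 0], "spin": 0}, {"grip": 1, "slide": [0, 0, 0], "spin": 0}]'

```text
time_s: 6.88
ee_pos: [0.6198, -0.1838, 0.1446]
eef_rot: [-1.569, -0.001, 1.702]
force: [0.3, 0.7, -7.9]
grip_width: 0.0587
```

Call:
step_arm --plan '[{"grip": 1, "slide": [0, 0.002, 0], "spin": 0}, {"grip": 1, "slide": [0, 0.002, 0], "spin": 0}, {"grip": 1, "slide": [0, 0, 0], "spin": 0}]'

```text
time_s: 7.13
ee_pos: [0.6201, -0.1843, 0.1416]
eef_rot: [-1.571, 0.0, 1.702]
force: [-0.2, -0.5, -8.1]
grip_width: 0.0589
```

Call:
step_arm --plan '[{"grip": 1, "slide": [0, 0.002, 0], "spin": 0}, {"grip": 1, "slide": [0, 0.002, 0], "spin": 0}, {"grip": 1, "slide": [0, 0, 0], "spin": 0}]'

```text
time_s: 7.38
ee_pos: [0.6199, -0.1843, 0.137]
eef_rot: [-1.57, -0.0, 1.702]
force: [0.3, 0.4, -8.6]
grip_width: 0.0588
```

Call:
step_arm --plan '[{"grip": 1, "slide": [0, 0.002, 0], "spin": 0}, {"grip": 1, "slide": [0, 0.002, 0], "spin": 0}, {"grip": 1, "slide": [0, 0, 0], "spin": 0}]'

```text
time_s: 7.63
ee_pos: [0.6199, -0.1843, 0.1329]
eef_rot: [-1.57, -0.0, 1.702]
force: [0.9, 0.8, -9.5]
grip_width: 0.059
```

Call:
step_arm --plan '[{"grip": 1, "slide": [0, 0.002, 0], "spin": 0}, {"grip": 1, "slide": [0, 0.002, 0], "spin": 0}, {"grip": 1, "slide": [0, 0, 0], "spin": 0}]'

```text
time_s: 7.88
ee_pos: [0.6199, -0.1843, 0.1289]
eef_rot: [-1.57, -0.0, 1.702]
force: [-0.1, -0.6, -8.8]
grip_width: 0.059
```

Call:
step_arm --plan '[{"grip": 1, "slide": [0, 0.002, 0], "spin": 0}, {"grip": 1, "slide": [0, 0.002, 0], "spin": 0}, {"grip": 1, "slide": [0, 0, 0], "spin": 0}]'

```text
time_s: 8.13
ee_pos: [0.6199, -0.1843, 0.1249]
eef_rot: [-1.57, -0.0, 1.702]
force: [0.5, 0.5, -8.3]
grip_width: 0.0589
```

Call:
step_arm --plan '[{"grip": 1, "slide": [0, 0.002, 0], "spin": 0}, {"grip": 1, "slide": [0, 0.002, 0], "spin": 0}, {"grip": 1, "slide": [0, 0, 0], "spin": 0}]'

```text
time_s: 8.38
ee_pos: [0.62, -0.1843, 0.121]
eef_rot: [-1.571, -0.0, 1.702]
force: [0.9, -0.6, -9.4]
grip_width: 0.0586
```

Call:
step_arm --plan '[{"grip": 1, "slide": [0, 0.002, 0], "spin": 0}, {"grip": 1, "slide": [0, 0.002, 0], "spin": 0}, {"grip": 1, "slide": [0, 0, 0], "spin": 0}]'

```text
time_s: 8.63
ee_pos: [0.6203, -0.1843, 0.1172]
eef_rot: [-1.571, 0.0, 1.702]
force: [3.2, 0.2, -10.6]
grip_width: 0.0587
```

Call:
step_arm --plan '[{"grip": 1, "slide": [0, 0.002, 0], "spin": 0}, {"grip": 1, "slide": [0, 0.002, 0], "spin": 0}, {"grip": 1, "slide": [0, 0, 0], "spin": 0}]'

```text
time_s: 8.88
ee_pos: [0.6201, -0.1843, 0.113]
eef_rot: [-1.571, -0.0, 1.702]
force: [4.7, -0.4, -10.4]
grip_width: 0.0587
```

Call:
step_arm --plan '[{"grip": 1, "slide": [0, 0.002, 0], "spin": 0}, {"grip": 1, "slide": [0, 0.002, 0], "spin": 0}, {"grip": 1, "slide": [0, 0, 0], "spin": 0}]'

```text
time_s: 9.13
ee_pos: [0.6197, -0.1843, 0.1088]
eef_rot: [-1.57, -0.0, 1.702]
force: [1.3, -0.9, -9.7]
grip_width: 0.0584
```

Call:
step_arm --plan '[{"grip": 1, "slide": [0, 0.002, 0], "spin": 0}, {"grip": 1, "slide": [0, 0.002, 0], "spin": 0}, {"grip": 1, "slide": [0, 0, 0], "spin": 0}]'

```text
time_s: 9.38
ee_pos: [0.6197, -0.1843, 0.1047]
eef_rot: [-1.57, -0.001, 1.702]
force: [-0.3, -0.1, -8.4]
grip_width: 0.0586
```

Call:
step_arm --plan '[{"grip": 1, "slide": [0, 0.002, 0], "spin": 0}, {"grip": 1, "slide": [0, 0.002, 0], "spin": 0}, {"grip": 1, "slide": [0, 0, 0], "spin": 0}]'

```text
time_s: 9.63
ee_pos: [0.6198, -0.1843, 0.1009]
eef_rot: [-1.57, -0.0, 1.702]
force: [0.8, -0.4, -8.9]
grip_width: 0.0587
```

Call:
step_arm --plan '[{"grip": 1, "slide": [0, 0.002, 0], "spin": 0}, {"grip": 1, "slide": [0, 0.001, 0], "spin": 0}, {"grip": 1, "slide": [0, 0, 0], "spin": 0}]'

```text
time_s: 9.88
ee_pos: [0.6199, -0.1843, 0.0981]
eef_rot: [-1.57, -0.0, 1.702]
force: [-0.3, -0.5, -7.8]
grip_width: 0.059
```

Call:
step_arm --plan '[{"grip": 1, "slide": [0, 0.001, 0], "spin": 0}, {"grip": 1, "slide": [0, 0.001, 0], "spin": 0}, {"grip": 1, "slide": [0, 0, 0], "spin": 0}]'

```text
time_s: 10.13
ee_pos: [0.62, -0.1843, 0.0962]
eef_rot: [-1.571, -0.0, 1.702]
force: [-0.1, 0.3, -8.5]
grip_width: 0.0585
```

Call:
step_arm --plan '[{"grip": 1, "slide": [0, 0.001, 0], "spin": 0}, {"grip": 1, "slide": [0, 0.001, 0], "spin": 0}, {"grip": 1, "slide": [0, 0, 0], "spin": 0}]'

```text
time_s: 10.38
ee_pos: [0.6199, -0.1843, 0.0942]
eef_rot: [-1.571, -0.0, 1.702]
force: [-0.9, -0.2, -8.8]
grip_width: 0.0587
```

Call:
step_arm --plan '[{"grip": 1, "slide": [0, 0.001, 0], "spin": 0}, {"grip": 1, "slide": [0, 0, 0], "spin": 0}]'

```text
time_s: 10.55
ee_pos: [0.6202, -0.1844, 0.0936]
eef_rot: [-1.571, 0.0, 1.702]
force: [0.4, -0.6, -6.7]
grip_width: 0.0587
```

Call:
step_arm --plan '[{"grip": 1, "slide": [0, 0.0007, 0], "spin": 0}, {"grip": 1, "slide": [0, 0, 0], "spin": 0}]'

```text
time_s: 10.72
ee_pos: [0.6202, -0.1844, 0.0933]
eef_rot: [-1.571, 0.0, 1.702]
force: [-0.2, 0.3, -3.1]
grip_width: 0.0587
```

Call:
step_arm --plan '[{"grip": 1, "slide": [0, 0, 0.002], "spin": 0}, {"grip": 1, "slide": [0, 0, 0.002], "spin": 0}, {"grip": 1, "slide": [0, 0, 0], "spin": 0}]'

```text
time_s: 10.97
ee_pos: [0.6162, -0.185, 0.0933]
eef_rot: [-1.572, 0.001, 1.702]
force: [2.4, -0.2, -1.1]
grip_width: 0.0587
```

Call:
step_arm --plan '[{"grip": 1, "slide": [0, 0, 0.002], "spin": 0}, {"grip": 1, "slide": [0, 0, 0], "spin": 0}]'

```text
time_s: 11.13
ee_pos: [0.6142, -0.1852, 0.0932]
eef_rot: [-1.572, 0.0, 1.702]
force: [3.2, -0.3, 0.4]
grip_width: 0.0589
```

Call:
step_arm --plan '[{"grip": 1, "slide": [0, -0.0003, 0.001], "spin": 0}, {"grip": 1, "slide": [0, 0, 0.001], "spin": 0}, {"grip": 1, "slide": [0, 0, 0], "spin": 0}]'

```text
time_s: 11.38
ee_pos: [0.6121, -0.1854, 0.0932]
eef_rot: [-1.571, 0.0, 1.702]
force: [3.1, -0.0, 0.9]
grip_width: 0.0587
```

Call:
step_arm --plan '[{"grip": 1, "slide": [0, 0, 0.001], "spin": 0}, {"grip": 1, "slide": [0, 0, 0], "spin": 0}]'

```text
time_s: 11.55
ee_pos: [0.6112, -0.1856, 0.0933]
eef_rot: [-1.571, 0.0, 1.702]
force: [4.2, 0.9, 0.1]
grip_width: 0.0588
```

Call:
step_arm --plan '[{"grip": 1, "slide": [0, 0, 0.001], "spin": 0}, {"grip": 1, "slide": [0, 0, 0], "spin": 0}]'

```text
time_s: 11.72
ee_pos: [0.6103, -0.1857, 0.0933]
eef_rot: [-1.571, 0.0, 1.702]
force: [4.1, 1.3, 0.6]
grip_width: 0.0592
```

Call:
step_arm --plan '[{"grip": 1, "slide": [0, 0, 0.0007], "spin": 0}, {"grip": 1, "slide": [0, 0, 0], "spin": 0}]'

```text
time_s: 11.88
ee_pos: [0.6101, -0.1857, 0.0933]
eef_rot: [-1.573, 0.0, 1.702]
force: [9.5, 0.5, -1.2]
grip_width: 0.0587
```

Call:
step_arm --plan '[{"grip": 1, "slide": [0, 0, 0.0007], "spin": 0}, {"grip": 1, "slide": [0, 0, 0], "spin": 0}]'

```text
time_s: 12.05
ee_pos: [0.61, -0.1857, 0.0933]
eef_rot: [-1.574, 0.001, 1.702]
force: [14.9, 0.6, -4.6]
grip_width: 0.0587
```

Call:
step_arm --plan '[{"grip": 1, "slide": [0, 0, -0.001], "spin": 0}, {"grip": 1, "slide": [0, 0, 0], "spin": 0}]'

```text
time_s: 12.22
ee_pos: [0.61, -0.1857, 0.0932]
eef_rot: [-1.571, 0.0, 1.702]
force: [5.5, 0.2, 1.3]
grip_width: 0.0588
```

```bash
python3 -c "
from h import *
s=lambda x,y:px(x,y,330,140,6); t=lambda x,y:px(x,y,125,165,6)
e,r=tri(dict(scene=s(236,112),top=t(125,364)));print(e,r)
g=-.3646;d=e-[.5985,.2742,0];print('coupler frame',d[0]*np.cos(g)+d[1]*np.sin(g),-d[0]*np.sin(g)+d[1]*np.cos(g),e[2])
"
```

```text
[0.49225273 0.31662477 0.11406425] 0.2818485322759443
coupler frame -0.11439089802843873 0.0017508592565532027 0.11406425391189305
```

Call:
step_arm --plan '[{"grip": -0.6, "slide": [0, 0, 0], "spin": 0}, {"grip": -0.6, "slide": [0, 0, 0], "spin": 0}, {"grip": -0.6, "slide": [0, 0, 0], "spin": 0}, {"grip": -0.6, "slide": [0, 0, 0], "spin": 0}]'

```text
time_s: 12.55
ee_pos: [0.6094, -0.1858, 0.0929]
eef_rot: [-1.57, -0.0, 1.702]
force: [0.4, -0.1, 0.3]
grip_width: 0.0749
```

Call:
step_arm --plan '[{"grip": -0.6, "slide": [0, -0.005, 0], "spin": 0}, {"grip": -0.6, "slide": [0, -0.015, 0], "spin": 0}, {"grip": -0.6, "slide": [0, -0.025, 0], "spin": 0}, {"grip": -0.6, "slide": [0, -0.03, 0], "spin": 0}, {"grip": -0.6, "slide": [0, -0.03, 0], "spin": 0}, {"grip": -0.6, "slide": [0, -0.02, 0], "spin": 0}, {"grip": 1, "slide": [0, -0.01, 0], "spin": 0}, {"grip": 1, "slide": [0, 0, 0], "spin": 0}, {"grip": 1, "slide": [0, 0, 0], "spin": 0}, {"grip": 1, "slide": [0, 0, 0], "spin": 0}, {"grip": 1, "slide": [0, 0, 0], "spin": 0}, {"grip": 1, "slide": [0, 0, 0], "spin": 0}, {"grip": 1, "slide": [0, 0, 0], "spin": 0}]'

```text
time_s: 13.63
ee_pos: [0.6096, -0.1856, 0.2272]
eef_rot: [-1.57, -0.001, 1.702]
force: [0.5, 0.3, 0.0]
grip_width: 0.032
```

```bash
python3 -c "
from h import *
need([.61,-.1857,.2],97.4)
b=cams.camera('scene');cv2.imwrite('pics/s4.png',b)
cv2.imwrite('pics/s4c.png',cv2.resize(b[180:330,130:310],None,fx=4,fy=4,interpolation=cv2.INTER_CUBIC))"
```

```text
t 13.63 pos [ 0.6096 -0.1856  0.2272] rpy [-8.994e+01 -3.000e-02  9.750e+01] F [0.5 0.3 0. ] w 0.032
slide total mm [-0.1 27.2 -0.4] spin 0.1
```

View pics/s4c.png

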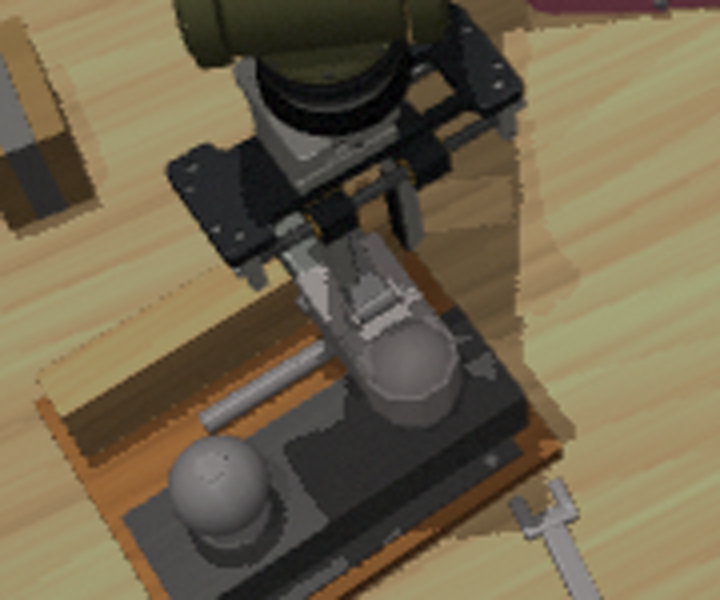

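The coupler sits on the smaller ball, dome at scene crop (412,352), with its tail over the rest and the lever up. Next I'll move over the lever with the fingers shut.

Call:
step_arm --plan '[{"grip": 1, "slide": [0, 0, 0.015], "spin": 0}, {"grip": 1, "slide": [0, 0, 0.02], "spin": 0}, {"grip": 1, "slide": [0, 0, 0.018], "spin": 0}, {"grip": 1, "slide": [0, 0, 0.0085], "spin": 0}, {"grip": 1, "slide": [0, 0.012, 0], "spin": 0}, {"grip": 1, "slide": [0, 0.012, 0], "spin": 0}, {"grip": 1, "slide": [0, 0.004, 0], "spin": 0}, {"grip": 1, "slide": [0, 0, 0], "spin": 0}]'

```text
time_s: 14.35
ee_pos: [0.5486, -0.1934, 0.1984]
eef_rot: [-1.569, -0.001, 1.702]
force: [-0.6, 0.9, -0.5]
grip_width: 0.0003
```

```bash
python3 -c "
from h import *
need([.61,-.1857,.2],97.4)
b=cams.camera('scene')
cv2.imwrite('pics/s5c.png',cv2.resize(b[200:310,170:280],None,fx=5,fy=5,interpolation=cv2.INTER_CUBIC))
c=C['scene']
import cv2
# dome check
from scipy.optimize import fsolve
q=fsolve(lambda q:proj('scene',[q[0],q[1],.131])[0]-px(412,352,130,180,4),[.6,0]);d=q-np.array([.6288,-.1836]);print(q,d@[.9914,.1305],d@[-.1305,.9914])
"
```

```text
t 14.35 pos [ 0.5486 -0.1934  0.1984] rpy [-8.987e+01 -8.000e-02  9.751e+01] F [-0.6  0.9 -0.5] w 0.0003
slide total mm [ -0.3  -1.6 -61.9] spin 0.11
[ 0.62865026 -0.18148783] 0.000127183736399238 0.0021135428796269697
```

View pics/s5c.png

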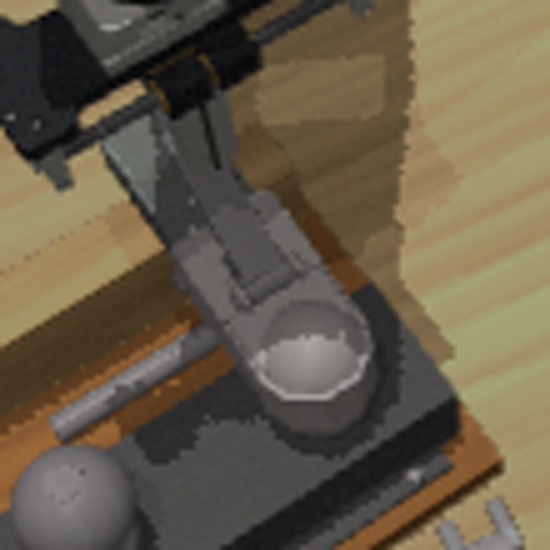

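Call:
step_arm --plan '[{"grip": 1, "slide": [0, 0.003, 0], "spin": 0}, {"grip": 1, "slide": [0, 0.003, 0], "spin": 0}, {"grip": 1, "slide": [0, 0, 0], "spin": 0}]'

```text
time_s: 14.65
ee_pos: [0.5487, -0.1936, 0.1935]
eef_rot: [-1.57, -0.0, 1.702]
force: [1.1, 0.4, -0.6]
grip_width: 0.0003
```

Call:
step_arm --plan '[{"grip": 1, "slide": [0, 0.002, 0], "spin": 0}, {"grip": 1, "slide": [0, 0, 0], "spin": 0}]'

```text
time_s: 14.82
ee_pos: [0.5487, -0.1937, 0.1918]
eef_rot: [-1.571, -0.0, 1.702]
force: [-0.8, 0.4, -0.4]
grip_width: 0.0004
```

Call:
step_arm --plan '[{"grip": 1, "slide": [0, 0.002, 0], "spin": 0}, {"grip": 1, "slide": [0, 0, 0], "spin": 0}]'

```text
time_s: 14.98
ee_pos: [0.5487, -0.1937, 0.1898]
eef_rot: [-1.571, -0.0, 1.702]
force: [-0.0, -0.1, 1.1]
grip_width: 0.0005
```

Call:
step_arm --plan '[{"grip": 1, "slide": [0, 0.002, 0.0012], "spin": 0}, {"grip": 1, "slide": [0, 0.002, 0.0016], "spin": 0}, {"grip": 1, "slide": [0, 0, 0], "spin": 0}]'

```text
time_s: 15.23
ee_pos: [0.5456, -0.1941, 0.1856]
eef_rot: [-1.57, -0.0, 1.702]
force: [0.0, -0.5, 0.0]
grip_width: 0.0007
```

Call:
step_arm --plan '[{"grip": 1, "slide": [0, 0.002, 0.0016], "spin": 0}, {"grip": 1, "slide": [0, 0.002, 0.0016], "spin": 0}, {"grip": 1, "slide": [0, 0, 0], "spin": 0}]'

```text
time_s: 15.48
ee_pos: [0.5426, -0.1945, 0.1818]
eef_rot: [-1.571, -0.0, 1.702]
force: [-0.2, 0.5, -0.3]
grip_width: 0.0005
```

Call:
step_arm --plan '[{"grip": 1, "slide": [0, 0.002, 0], "spin": 0}, {"grip": 1, "slide": [0, 0.002, 0], "spin": 0}, {"grip": 1, "slide": [0, 0, 0], "spin": 0}]'

```text
time_s: 15.73
ee_pos: [0.5432, -0.1947, 0.1786]
eef_rot: [-1.572, 0.001, 1.702]
force: [-0.2, 0.1, 5.8]
grip_width: 0.0007
```

```bash
python3 -c "
from h import *
need([.61,-.1857,.2],97.4)
b=cams.camera('scene')
cv2.imwrite('pics/s6c.png',cv2.resize(b[200:310,170:280],None,fx=5,fy=5,interpolation=cv2.INTER_CUBIC))
print(proj('scene',get_obs()['ee_pos']))
"
```

```text
t 15.73 pos [ 0.5432 -0.1947  0.1786] rpy [-9.008e+01  5.000e-02  9.750e+01] F [-0.2  0.1  5.8] w 0.0007
slide total mm [  0.2 -21.4 -67.4] spin 0.1
[[211.11415241 233.49956519]]
```

View pics/s6c.png

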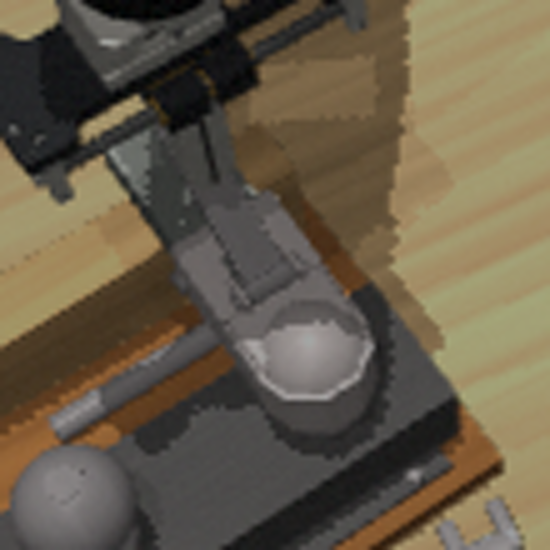

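Call:
step_arm --plan '[{"grip": 1, "slide": [0, 0.002, 0.0014], "spin": 0}, {"grip": 1, "slide": [0, 0.002, 0.0014], "spin": 0}, {"grip": 1, "slide": [0, 0, 0], "spin": 0}]'

```text
time_s: 16.03
ee_pos: [0.5402, -0.1951, 0.1746]
eef_rot: [-1.572, 0.001, 1.702]
force: [-0.5, 0.4, 5.8]
grip_width: 0.0006
```

Call:
step_arm --plan '[{"grip": 1, "slide": [0, 0.002, 0.0013], "spin": 0}, {"grip": 1, "slide": [0, 0.002, 0.0013], "spin": 0}, {"grip": 1, "slide": [0, 0, 0], "spin": 0}]'

```text
time_s: 16.28
ee_pos: [0.5376, -0.1954, 0.1706]
eef_rot: [-1.572, 0.001, 1.702]
force: [-1.6, -0.1, 6.3]
grip_width: 0.0005
```

Call:
step_arm --plan '[{"grip": 1, "slide": [0, 0.002, 0.0011], "spin": 0}, {"grip": 1, "slide": [0, 0.002, 0.0011], "spin": 0}, {"grip": 1, "slide": [0, 0, 0], "spin": 0}]'

```text
time_s: 16.53
ee_pos: [0.5354, -0.1957, 0.1666]
eef_rot: [-1.572, 0.001, 1.702]
force: [-1.1, 0.3, 6.0]
grip_width: 0.0002
```

Call:
step_arm --plan '[{"grip": 1, "slide": [0, 0.002, 0.0009], "spin": 0}, {"grip": 1, "slide": [0, 0.002, 0.0009], "spin": 0}, {"grip": 1, "slide": [0, 0, 0], "spin": 0}]'

```text
time_s: 16.78
ee_pos: [0.5335, -0.1959, 0.1625]
eef_rot: [-1.571, 0.001, 1.702]
force: [-3.4, -1.7, 5.9]
grip_width: 0.0005
```

Call:
step_arm --plan '[{"grip": 1, "slide": [0, 0.002, 0.0008], "spin": 0}, {"grip": 1, "slide": [0, 0.002, 0.0008], "spin": 0}, {"grip": 1, "slide": [0, 0, 0], "spin": 0}]'

```text
time_s: 17.03
ee_pos: [0.5319, -0.1962, 0.1585]
eef_rot: [-1.571, 0.001, 1.702]
force: [-1.6, 0.3, 5.8]
grip_width: 0.0004
```

Call:
step_arm --plan '[{"grip": 1, "slide": [0, 0.002, 0.0007], "spin": 0}, {"grip": 1, "slide": [0, 0.002, 0.0007], "spin": 0}, {"grip": 1, "slide": [0, 0, 0], "spin": 0}]'

```text
time_s: 17.28
ee_pos: [0.5304, -0.1963, 0.1544]
eef_rot: [-1.571, 0.001, 1.702]
force: [-3.0, -0.4, 5.1]
grip_width: 0.0005
```

Call:
step_arm --plan '[{"grip": 1, "slide": [0, 0.0015, 0.0011], "spin": 0}, {"grip": 1, "slide": [0, 0.0015, 0.0009], "spin": 0}, {"grip": 1, "slide": [0, 0, 0], "spin": 0}]'

```text
time_s: 17.53
ee_pos: [0.5292, -0.1965, 0.1516]
eef_rot: [-1.573, 0.001, 1.702]
force: [3.0, 0.0, 4.5]
grip_width: 0.0007
```

Call:
step_arm --plan '[{"grip": 1, "slide": [0, 0.0015, 0.0008], "spin": 0}, {"grip": 1, "slide": [0, 0.0015, 0.0008], "spin": 0}, {"grip": 1, "slide": [0, 0, 0], "spin": 0}]'

```text
time_s: 17.78
ee_pos: [0.5276, -0.1966, 0.1485]
eef_rot: [-1.573, 0.001, 1.702]
force: [4.3, 0.8, 3.6]
grip_width: 0.0007
```

Call:
step_arm --plan '[{"grip": 1, "slide": [0, 0.0015, 0.0003], "spin": 0}, {"grip": 1, "slide": [0, 0.0015, 0.0003], "spin": 0}, {"grip": 1, "slide": [0, 0, 0], "spin": 0}]'

```text
time_s: 18.03
ee_pos: [0.5269, -0.1967, 0.1454]
eef_rot: [-1.572, 0.001, 1.702]
force: [4.5, 0.8, 4.6]
grip_width: 0.0005
```

Call:
step_arm --plan '[{"grip": 1, "slide": [0, 0.0015, 0.0003], "spin": 0}, {"grip": 1, "slide": [0, 0.0015, 0.0003], "spin": 0}, {"grip": 1, "slide": [0, 0, 0], "spin": 0}]'

```text
time_s: 18.28
ee_pos: [0.5261, -0.1968, 0.1423]
eef_rot: [-1.572, 0.0, 1.702]
force: [4.1, -0.7, 4.7]
grip_width: 0.0006
```

Call:
step_arm --plan '[{"grip": 1, "slide": [0, 0.001, 0.0001], "spin": 0}, {"grip": 1, "slide": [0, 0, 0], "spin": 0}]'

```text
time_s: 18.45
ee_pos: [0.526, -0.1968, 0.1413]
eef_rot: [-1.572, 0.0, 1.702]
force: [4.5, 0.2, 5.1]
grip_width: 0.0007
```

Call:
step_arm --plan '[{"grip": 1, "slide": [0, 0.001, 0], "spin": 0}, {"grip": 1, "slide": [0, 0, 0], "spin": 0}]'

```text
time_s: 18.62
ee_pos: [0.5259, -0.1968, 0.1403]
eef_rot: [-1.571, 0.0, 1.702]
force: [3.5, 0.6, 3.5]
grip_width: 0.0003
```

Call:
step_arm --plan '[{"grip": 1, "slide": [0, 0.001, 0], "spin": 0}, {"grip": 1, "slide": [0, 0, 0], "spin": 0}]'

```text
time_s: 18.78
ee_pos: [0.526, -0.1969, 0.14]
eef_rot: [-1.572, 0.001, 1.702]
force: [0.2, 0.7, 10.8]
grip_width: 0.0004
```

Call:
step_arm --plan '[{"grip": 1, "slide": [0, 0.0008, 0], "spin": 0}, {"grip": 1, "slide": [0, 0, 0], "spin": 0}]'

```text
time_s: 18.95
ee_pos: [0.526, -0.1969, 0.1399]
eef_rot: [-1.572, 0.001, 1.702]
force: [-1.3, 2.6, 17.2]
grip_width: 0.0007
```

Call:
step_arm --plan '[{"grip": 1, "slide": [0, -0.002, 0], "spin": 0}, {"grip": 1, "slide": [0, -0.01, 0], "spin": 0}, {"grip": 1, "slide": [0, -0.02, 0], "spin": 0}, {"grip": 1, "slide": [0, -0.03, 0], "spin": 0}, {"grip": 1, "slide": [0, -0.03, 0], "spin": 0}, {"grip": 1, "slide": [0, -0.03, 0], "spin": 0}, {"grip": 1, "slide": [0.035, -0.01, 0], "spin": 0}, {"grip": 1, "slide": [0.04, 0, 0], "spin": 0}, {"grip": 1, "slide": [0.04, 0, 0], "spin": 0}, {"grip": 1, "slide": [0.04, 0, 0], "spin": 0}, {"grip": 1, "slide": [0.04, 0, 0], "spin": 0}, {"grip": 1, "slide": [0.04, 0, 0], "spin": 0}, {"grip": 1, "slide": [0.04, 0, 0], "spin": 0}, {"grip": 1, "slide": [0.04, 0, 0], "spin": 0}, {"grip": 1, "slide": [0, 0, 0], "spin": 0}]'

```text
time_s: 20.2
ee_pos: [0.483, 0.1206, 0.2704]
eef_rot: [-1.57, -0.001, 1.707]
force: [0.0, 0.1, -0.4]
grip_width: 0.0003
```

```bash
python3 -c "
from h import *
need([.61,-.1857,.2],97.4)
a=cams.camera('top');b=cams.camera('scene');cv2.imwrite('pics/t7.png',a);cv2.imwrite('pics/s7.png',b)
cv2.imwrite('pics/s7c.png',cv2.resize(b[210:350,130:280],None,fx=4,fy=4,interpolation=cv2.INTER_CUBIC))
cv2.imwrite('pics/t7c.png',cv2.resize(a[130:250,305:455],None,fx=5,fy=5,interpolation=cv2.INTER_CUBIC))
"
```

```text
t 20.2 pos [0.483  0.1206 0.2704] rpy [-8.993e+01 -4.000e-02  9.778e+01] F [ 0.   0.1 -0.4] w 0.0003
slide total mm [-320.7   70.4  -84.4] spin 0.38
```

View pics/s7c.png

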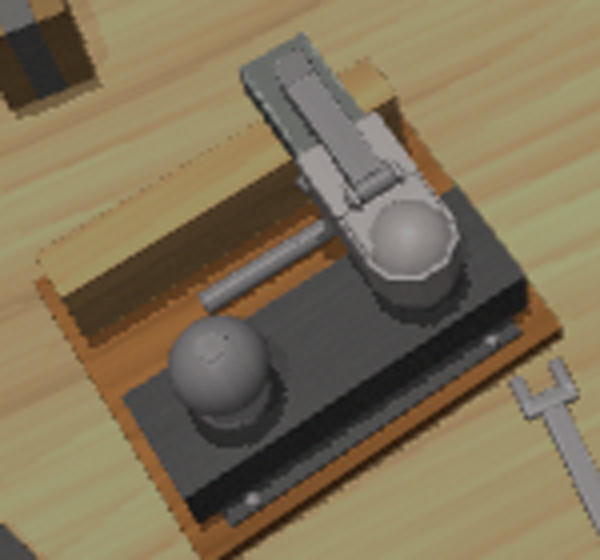

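View pics/t7c.png

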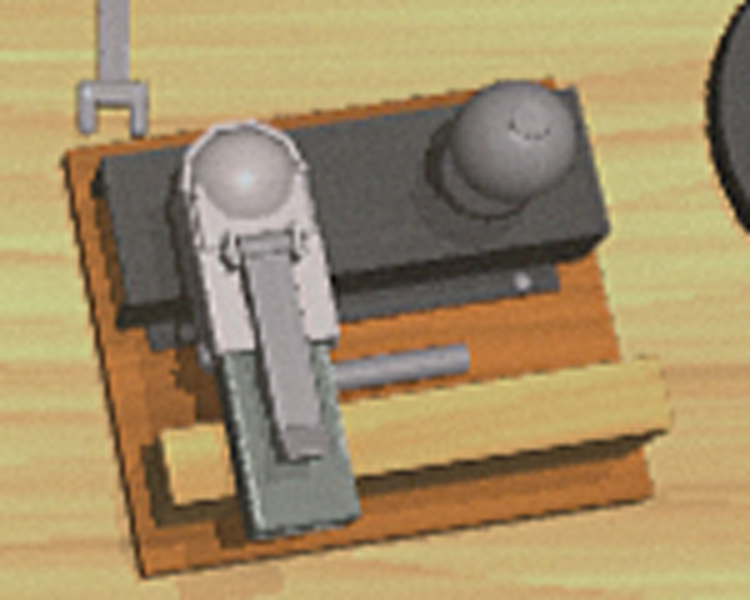

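View pics/s7.png

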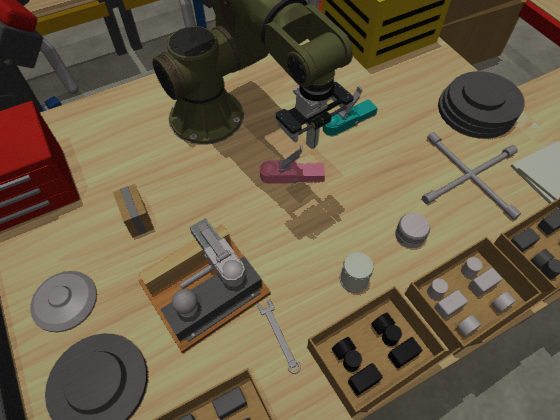

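The coupler sits on the small ball (scene crop (408,236)) with its tail over the rest and the lever lying flat. The other goods haven't moved. I'll check the heights numerically.

```bash
python3 -c "
from h import *
S=lambda x,y:px(x,y,130,210,4); T=lambda x,y:px(x,y,305,130,5)
for n,a,b in [('dome',(408,234),(244,175)),('tail +y far... corner A',(306,35),(252,536)),('tail corner B',(242,72),(357,518)),('lever end',(290,62),(304,455))]:
  p,r=tri(dict(scene=S(*a),top=T(*b)));d=p-[.6288,-.1836,.088];print(n,p.round(4),round(r,2),'coupler-frame',(d[0]*.9914+d[1]*.1305).round(4),(-d[0]*.1305+d[1]*.9914).round(4),d[2].round(4))
"
```

```text
dome [ 0.6281 -0.1838  0.1296] 0.11 coupler-frame -0.0007 -0.0001 0.0416
tail +y far... corner A [ 0.4547 -0.1798  0.1116] 0.05 coupler-frame -0.1722 0.0264 0.0236
tail corner B [ 0.462  -0.2291  0.1137] 0.28 coupler-frame -0.1713 -0.0233 0.0257
lever end [ 0.4871 -0.2008  0.1409] 0.09 coupler-frame -0.1427 0.0015 0.0529
```

```bash
python3 -c "
from station import *
print(hand_in())"
```

```text
the job is handed in; nothing more can be done
None
```

The coupler is on the 50 mm ball with its tail on the timber rest, latched and let go. I handed the job in at about 20 s; `hand_in()` reports no verdict.

**What I did**
- I gripped it across the cheeks and lowered it with the socket about 9 mm forward of the ball. The lip brushed past the ball at about 5 N.
- It met the crown at TCP height 0.0936 m, exactly the height predicted for sitting home. I then drew it back about 10 mm until the nose met the ball, where the force rose to 15 N, and eased off before releasing.
- With shut fingers I pressed the lever along its arc at about 4–6 N. It reached its stop at TCP height 0.140 m, as predicted, and I confirmed it with 17 N.

**Last checks**
- **Position:** the dome measured within 1 mm of the ball's centre.
- **Lever:** its end measured at (-143, 2, 53) mm in the coupler's frame, so it is level.
- **Arm and goods:** the arm is clear at zero force, and the other goods look unmoved in the last pictures.
- **Disagreement:** the tail's top corners measured 24–26 mm above the underside instead of 30 mm. The same corner read about 2 mm low before the lift, and the rest's corners mostly read 2–5 mm low, so I put most of this down to camera error rather than tilt.

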